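# Switch on the studio radio

### The job

Switch on the studio radio and pick its station with a fingertip: press the red key gently all the way in and let it come back up, then do the same with the blue key. Leave the yellow and white keys alone, do not disturb the ink jar, mug or brush pot, and finish with the hand withdrawn clear above the radio. Nothing is to be gripped or lifted.

Things in the scene. Friction and masses are not known exactly. Their poses are not given: they have to be found in the camera images.
- key_red_top (a point): Centre of the top face of the red key (the power key): a round red plastic cap 28 mm across on the radio's top, standing 10 mm out of a black round collar 44 mm across. With the key up this point is 166 mm above the table (16 mm above the radio's top); it moves straight down with the key. z is up.
- key_red (a joint): How far the red key is pressed down, in m: 0 up, 0.006 fully in. A spring returns it: 1.5 N starts it moving, 5 N holds it fully in; below that it is a rigid stop.
- key_blue_top (a point): Centre of the top face of the blue key (a station key): a round blue plastic cap 28 mm across on the radio's top, standing 10 mm out of a black round collar 44 mm across. With the key up this point is 166 mm above the table (16 mm above the radio's top); it moves straight down with the key. z is up.
- key_blue (a joint): How far the blue key is pressed down, in m: 0 up, 0.006 fully in. A spring returns it: 1.5 N starts it moving, 5 N holds it fully in; below that it is a rigid stop.
- key_yellow_top (a point): Centre of the top face of the yellow key (a station key, to be left alone): a round yellow plastic cap 28 mm across on the radio's top, standing 10 mm out of a black round collar 44 mm across. With the key up this point is 166 mm above the table (16 mm above the radio's top); it moves straight down with the key. z is up.
- key_yellow (a joint): How far the yellow key is pressed down, in m: 0 up, 0.006 fully in. A spring returns it: 1.5 N starts it moving, 5 N holds it fully in; below that it is a rigid stop.
- key_white_top (a point): Centre of the top face of the white key (a station key, to be left alone): a round white plastic cap 28 mm across on the radio's top, standing 10 mm out of a black round collar 44 mm across. With the key up this point is 166 mm above the table (16 mm above the radio's top); it moves straight down with the key. z is up.
- key_white (a joint): How far the white key is pressed down, in m: 0 up, 0.006 fully in. A spring returns it: 1.5 N starts it moving, 5 N holds it fully in; below that it is a rigid stop.
- radio: Grey portable radio, fixed: 110 mm deep (its x), 300 wide (its y), 150 tall; two loudspeakers on its +x face. Origin: centre of its underside, z up. Four keys in a row on top, 12 mm to -x of its middle, at y = -100, -45, 10 and 65 mm; which colour stands where changes every time. A folded handle and aerial lie along its -x face, below its top, to 68 mm from its middle.
- ink_jar: Small amber ink jar with black lid, 32 mm across and 45 mm tall, about 70 g, standing loose on the radio's top near its +y end, at least 45 mm from the nearest key's centre. Origin at the centre of its underside.
- mug: Blue ceramic mug, rim 80 mm across, 90 mm tall, handle to its +y, loose on the table beside the radio's -y end. Origin at the centre of its underside.
- brush_pot: White pot 72 mm across and 100 mm tall holding paint brushes that reach 180 mm above the table, loose on the table beyond (+x of) the radio. Origin at the centre of its underside.
- key_red_base: Black round collar of the red key, 44 mm across, fixed to the radio, its upper face 6 mm above the radio's top; the cap moves in its middle. Origin on the key's axis, 6 mm below the radio's top.
- key_blue_base: Black round collar of the blue key, 44 mm across, fixed to the radio, its upper face 6 mm above the radio's top; the cap moves in its middle. Origin on the key's axis, 6 mm below the radio's top.
Mind the look-alikes: they are no part of the job. Leave any purple look-alike of the ink_jar alone. Several things look just like the mug: the one meant starts farthest to the robot's left.

How it is judged:
On the way, in this order (a step that is already met when the one before it is completed fails the run):
1. the red key is pressed in (at least 4.5 of 6 mm) (value of joint key_red above 0.0045 m and value of joint key_blue below 0.002 m), for 0.05 s.
2. the red key is up again (value of joint key_red below 0.001 m), for 0.05 s.
3. the blue key is pressed in (at least 4.5 of 6 mm) (value of joint key_blue above 0.0045 m and value of joint key_red below 0.002 m), for 0.05 s.
4. the blue key is up again (value of joint key_blue below 0.001 m), for 0.05 s.
At the end, for the whole second after the job is handed in: After red and then blue were pressed and released, all four keys are up (within 1 mm), the tool centre point is more than 0.22 m above the table, and the ink jar, mug and brush pot stand upright and at rest within 15 mm of where they started (value of joint each of key_red, key_blue, key_yellow, key_white below 0.001 m and height (world z) of the grasp point above 0.22 m and distance of each of ink_jar, mug, brush_pot from where it was at the start of the episode below 0.015 m and angle between each of ink_jar, mug, brush_pot's own z axis and vertical below 0.15 rad and linear speed of each of ink_jar, mug, brush_pot below 0.02 m/s); the robot touches nothing.
It fails at once if the yellow or white key was pressed (more than 2 mm) (value of joint any of key_yellow, key_white above 0.002 m).
It fails at once if the ink jar was moved by more than 15 mm, lifted or tipped (distance of ink_jar from where it was at the start of the episode above 0.015 m or angle between ink_jar's own z axis and vertical above 0.3 rad).
It fails at once if the mug was moved by more than 15 mm, lifted or tipped (distance of mug from where it was at the start of the episode above 0.015 m or angle between mug's own z axis and vertical above 0.3 rad).
It fails at once if the pot of brushes was moved by more than 15 mm, lifted or tipped (distance of brush_pot from where it was at the start of the episode above 0.015 m or angle between brush_pot's own z axis and vertical above 0.3 rad).
It fails at once if a key or the radio was pushed harder than 25 N: not gentle (contact force between the arm and key_red_base above 25 N or contact force between the arm and key_blue_base above 25 N or contact force between the arm and radio above 25 N).
It also fails if it takes over 35 s, if anything falls off the work surface, if the arm or the gripper's body presses on something with over 40 N, if the wrist force passes 120 N, or if a joint passes its speed limit or range.

### The arm

A 6-joint arm with a two-finger parallel gripper is mounted at the origin on the work surface. World frame = base frame: x ahead of the robot, y to its left, z up, the work surface at z = 0. Lengths are in m, angles in rad, forces in N, time in s.
With the tool pointing down it reaches from about 0.325 to 0.875 m from the base axis. Payload 4.4 kg.
Tool frame: the origin (TCP) lies between the finger pads, 19 mm behind the fingertips; this is the grasp point; z points along the fingers, y is the line along which they close (so a half turn about z gives the same grasp; the last joint's range is limited). The gripper opens to 85 mm and grips with 20 to 120 N. Pads are 22 mm wide; open, the fingers measure 114 mm over their backs; the gripper's body (76 mm by 85 mm) begins 54 mm behind the grasp point. The pads swing forward as they close: fully open they stand 13 mm farther back than shut.
Start: joints at [-1.292, 0.207, 1.542, -0, 1.393, -0.15], TCP at [0.239, -0.523, 0.25] pointing down, gripper open.
Joint ranges: [-2.73, 2.73], [-0.86, 2.22], [0.23, 2.46], [-1.11, 4.25], [0.08, 2.63], [-2.82, 2.82]. Speed limits (rad/s): [2.79, 2.79, 3.14, 3.14, 3.14, 3.14].

### API

Orientations are given as a 3x3 rotation matrix whose columns are the frame's x, y, z axes.
In Python, from plant import sensors, read_camera, get_calibration, order gives the robot as it stands.
- The arm moves only by the shell command python3 -m handwheel 'ROWS' [FORCE]. ROWS is JSON, a list of rows, each an object with "delta_pos": the shift along the world's x, y, z in units of 0.2 m (1.0 is 0.2 m), a list of three; "twist": the turn, a rotation vector about the world's x, y, z in units of 45 degrees (1.0 is 45 degrees), a list of three; "hand": the closure, from -1 (fully open) to 1 (shut). In form: [{"delta_pos": [tx, ty, tz], "twist": [wx, wy, wz], "hand": hand}, ...]. A call has 1 to 8 rows; each row is the pose to reach, as a shift and turn from the pose commanded when the call began; what a row does not reach only later rows make up. A row lasts 1/8 s, in which the tool goes at most 62.5 mm and 10.7 degrees, less where a joint would pass 70% of its speed; a pose out of reach is approached as far as the arm can. A call with a number of a shift or a turn outside -1 to 1 is refused whole. A call with a gripper value outside its range is refused whole. The fingers move at their own pace and stop on an object; FORCE is the grip in N (left out, the last holds). Time passes only in rows, so rows that repeat a pose let the fingers close. It gives the time, the measured TCP pose, the force, the opening and the grip force at its end, in the units of the state.
- sensors.get_state(): the state, without advancing time (a new reading comes with each control period).
- read_camera(name): name is "scene" or "top"; returns the picture (420x560x3 uint8, red, green, blue); there is no depth.
- get_calibration(name): a dict with "mtx" (3x3 intrinsics, pixels), "k1" (the pictures are not rectified: a ray, as slopes to the right and down, at radius r is drawn at 1 + k1 r^2 times it, then the intrinsics apply), "R" (3x3) and "t" (3): a world point X has camera coordinates R X + t. Camera axes: x right, y down, z forward; pixel columns grow to the right and rows downward; lengths in m; the calibration is good to about 2 mm. A picture is of the moment at which its call begins. get_calibration takes no time and is no camera call.
- order.sign_off(): hands the job in; it is judged then, once.
The state is a dict: "t": time; "qpos": joint angles; "qvel": joint speeds; "tau": joint torques, N m; "eef_pos": TCP position; "orientation": TCP orientation; "force": force on the tool from outside, world axes, zero at the start; "wrist_torque": the same for the moment, N m; "grip_width": finger opening in m; "grip_force": force on a finger pad.
Only numpy, scipy, OpenCV 4.12 (cv2) and the standard library are available. Lean on these libraries where they do the work, as an engineer would, in place of code of your own. Each camera call takes 0.05 s, during which the arm holds its last target. There are 200 camera calls.

## Working session

There is one attempt and no reset: what is moved stays moved. The work goes in short steps, Python scripts to look and compute and a shell command to move; the robot and the scene stay as the last step left them, time stands still between calls to the robot, and variables do not carry over. Pictures are saved under pics/ and viewed, at most 10 in all, crops included, and the job is handed in when it is done.

```bash
mkdir -p pics; cat > h.py <<'E'
import numpy as np, cv2
from plant import sensors, read_camera, get_calibration, order
def ray(cam,u,v):
    c=get_calibration(cam);K=np.array(c["mtx"]);k=c["k1"]
    R=np.array(c["R"]);t=np.array(c["t"])
    p=cv2.undistortPoints(np.array([[[u,v]]],float),K,np.array([k,0,0,0,0.]))[0,0]
    return -R.T@t, R.T@np.array([p[0],p[1],1])
def onplane(cam,u,v,z):
    o,d=ray(cam,u,v); return o+d*(z-o[2])/d[2]
def save(n,im): cv2.imwrite("pics/"+n,im[:,:,::-1])
E
python3 - <<'E'
from h import *
for n in("scene","top"): save(n+"0.png",read_camera(n)); print(n,get_calibration(n))
print(sensors.get_state())
E
```

```text
scene {'mtx': array([[399.97443232,   0.        , 284.67356271],
       [  0.        , 399.97443232, 204.31228093],
       [  0.        ,   0.        ,   1.        ]]), 'k1': -0.029204196614767416, 'R': array([[-0.58699702,  0.80958173,  0.00345124],
       [ 0.67340632,  0.49061885, -0.5530073 ],
       [-0.44939785, -0.32228956, -0.83316926]]), 't': array([ 0.41005014, -0.33082682,  1.17512818])}
top {'mtx': array([[380.43930203,   0.        , 278.86811021],
       [  0.        , 380.43930203, 211.293871  ],
       [  0.        ,   0.        ,   1.        ]]), 'k1': 0.019221024566500367, 'R': array([[-0.01097267, -0.99916223,  0.03942634],
       [-0.99545057,  0.00718294, -0.09500821],
       [ 0.09464542, -0.04028947, -0.99469543]]), 't': array([-0.05228083,  0.61172676,  0.92614825])}
{'t': 0.1, 'qpos': array([-1.29247788e+00,  2.07335667e-01,  1.54282122e+00,  1.19313134e-05,
        1.39350402e+00, -1.50494071e-01]), 'qvel': array([ 0.00037452,  0.00121798, -0.00285585,  0.00053645, -0.00192709,
        0.0009434 ]), 'tau': array([-8.07262786e-04, -3.84096050e+01, -2.92549378e+01, -3.32055452e-04,
        4.89357641e-03,  3.77273039e-06]), 'eef_pos': array([ 0.23889591, -0.52231142,  0.24893653]), 'orientation': array([[ 9.09461106e-01,  4.15788631e-01, -5.56937978e-04],
       [ 4.15788880e-01, -9.09458982e-01,  1.99189136e-03],
       [ 3.21693536e-04, -2.04311634e-03, -9.99997861e-01]]), 'force': array([0.64354579, 0.47705996, 1.52413131]), 'wrist_torque': array([-0.02544277,  0.00738989,  0.00981092]), 'grip_force': 0.0, 'grip_width': 0.08545546843087219}
```

View pics/top0.png

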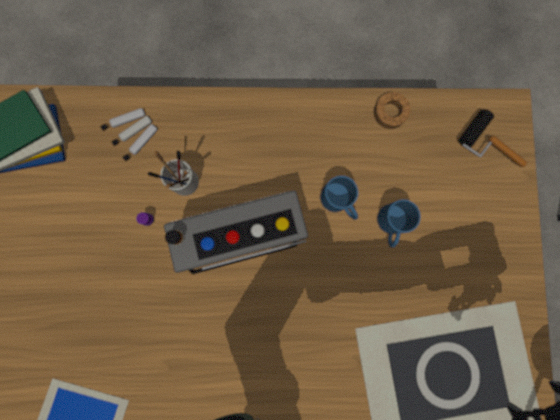

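View pics/scene0.png

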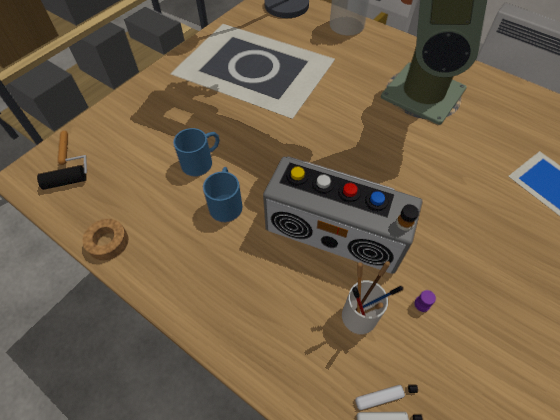

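Top view: on the radio, left to right, are the jar lid (174,237), blue key (207,244), red (232,238), white (258,231) and yellow (282,224). The scene view shows the same order: red (350,189), blue (378,198), jar (408,215).

- **Could be taken for red:** only the red brush tip near (180,160) in the top view.
- **Could be taken for blue:** the mugs (340,193) and (400,217), and the blue card (85,402).

By the description, the keys I want are the round caps on the radio's black strip.

```bash
python3 - <<'E'
from h import *
from scipy.optimize import least_squares
seeds={"blue":((207,244),(378,198)),"red":((232,238),(350,189)),"white":((258,231),(323,182)),"yellow":((282,224),(297,173))}
P={}
ims={n:read_camera(n) for n in("top","scene")}
for name,s in seeds.items():
    L=[]
    for cam,(u,v) in zip(("top","scene"),s):
        hsv=cv2.cvtColor(ims[cam],cv2.COLOR_RGB2HSV).astype(int)
        H,S,V=hsv[...,0],hsv[...,1],hsv[...,2]
        m={"blue":(abs(H-110)<15)&(S>150)&(V>70),"red":((H<8)|(H>172))&(S>150)&(V>60),"white":(S<60)&(V>110),"yellow":(abs(H-27)<10)&(S>150)&(V>90)}[name]
        w=np.zeros_like(m);w[v-11:v+12,u-11:u+12]=1
        n,lab,st,c=cv2.connectedComponentsWithStats((m&w).astype(np.uint8))
        i=1+np.argmax(st[1:,4]);L.append(c[i]);p=onplane(cam,*c[i],.165)
        print(name,cam,c[i].round(1),st[i,2:],p.round(4)); P.setdefault(cam,[]).append(p)
    (o1,d1),(o2,d2)=ray("top",*L[0]),ray("scene",*L[1])
    A=np.c_[d1,-d2];s_=np.linalg.lstsq(A,o2-o1,rcond=None)[0]
    print("  tri",((o1+d1*s_[0]+o2+d2*s_[1])/2).round(4), np.linalg.norm(A@s_-(o2-o1)).round(4))
for c in P: print(c,np.linalg.norm(np.diff(P[c],axis=0),axis=1).round(4))
m=(np.array(P["top"])+np.array(P["scene"]))/2
d=m[0]-m[-1]; print("row yaw (y axis from world y)",np.degrees(np.arctan2(-d[0],d[1])))
print("jar lid",onplane("top",174,237,.195),onplane("scene",409,211,.195))
a=cv2.resize(ims["top"][180:290,150:320],None,fx=4,fy=4,interpolation=2);save("crop.png",a)
E
```

```text
blue top [206.9 243.4] [ 14  14 153] [0.531  0.1012 0.165 ]
blue scene [377.3 197.6] [ 14  14 164] [0.535  0.0999 0.165 ]
  tri [0.5316 0.1005 0.1613] 0.0027
red top [232.3 236.7] [ 15  15 160] [0.5446 0.0476 0.165 ]
red scene [349.8 189.2] [ 15  15 171] [0.549 0.047 0.165]
  tri [0.5452 0.0469 0.1604] 0.0023
white top [257.  230.4] [ 13  12 126] [ 0.5577 -0.0051  0.165 ]
white scene [323.2 180. ] [ 14  11 119] [ 0.5606 -0.0068  0.165 ]
  tri [ 0.5585 -0.0063  0.1627] 0.0029
yellow top [281.8 223.6] [ 13  14 141] [ 0.5717 -0.0585  0.165 ]
yellow scene [297.2 172.6] [ 14  14 143] [ 0.5757 -0.0589  0.165 ]
  tri [ 0.5725 -0.0597  0.1609] 0.0022
top [0.0553 0.0543 0.0552]
scene [0.0547 0.0551 0.0542]
row yaw (y axis from world y) 14.335850889673036
jar lid [0.54442201 0.16345467 0.195     ] [0.54887601 0.1650951  0.195     ]
```

View pics/crop.png

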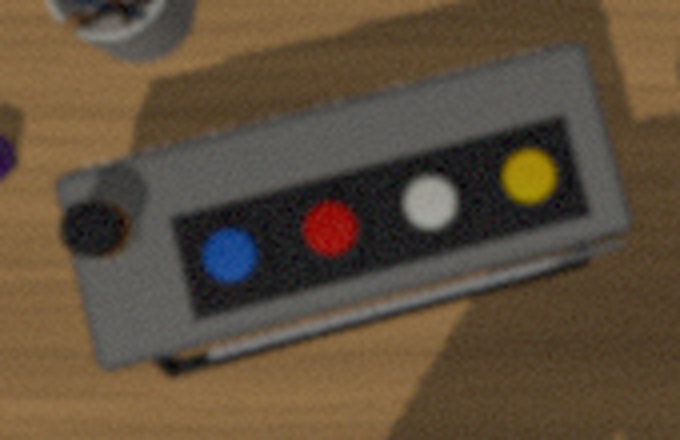

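The crop confirms it: blue cap at (228,255), red at (330,228), and the jar lid at (95,228), well clear of both. Red is at about (0.546, 0.047) and blue at (0.533, 0.1005). I'll shut the fingers and carry the hand over.

```bash
python3 -m handwheel '[{"delta_pos":[0.12,0.24,0.02],"twist":[0,0,0],"hand":1},{"delta_pos":[0.25,0.48,0.05],"twist":[0,0,0],"hand":1},{"delta_pos":[0.38,0.72,0.05],"twist":[0,0,0],"hand":1},{"delta_pos":[0.51,0.95,0.05],"twist":[0,0,0],"hand":1}]' 30
python3 -m handwheel '[{"delta_pos":[0.12,0.24,0],"twist":[0,0,0],"hand":1},{"delta_pos":[0.25,0.48,0],"twist":[0,0,0],"hand":1},{"delta_pos":[0.38,0.72,0],"twist":[0,0,0],"hand":1},{"delta_pos":[0.51,0.95,0],"twist":[0,0,0],"hand":1}]'
python3 -m handwheel '[{"delta_pos":[0.12,0.24,0],"twist":[0,0,0],"hand":1},{"delta_pos":[0.25,0.48,0],"twist":[0,0,0],"hand":1},{"delta_pos":[0.38,0.72,0],"twist":[0,0,0],"hand":1},{"delta_pos":[0.51,0.94,0],"twist":[0,0,0],"hand":1},{"delta_pos":[0.51,0.94,0],"twist":[0,0,0],"hand":1},{"delta_pos":[0.51,0.94,0],"twist":[0,0,0],"hand":1}]'
```

```text
t: 0.7
eef_pos: [0.3416, -0.3313, 0.2599]
orientation: [[0.91, 0.415, 0.0], [0.415, -0.91, 0.0], [0.0, 0.0, -1.0]]
force: [0.8, -0.1, 0.2]
grip_width: 0.0123
grip_force: 0.0
t: 1.2
eef_pos: [0.4435, -0.1412, 0.26]
orientation: [[0.909, 0.416, 0.0], [0.416, -0.909, -0.0], [0.0, 0.0, -1.0]]
force: [0.8, -0.6, 0.7]
grip_width: 0.0002
grip_force: 0.0
t: 1.95
eef_pos: [0.5446, 0.0448, 0.2595]
orientation: [[0.909, 0.416, -0.001], [0.416, -0.909, -0.001], [-0.001, -0.0, -1.0]]
force: [-0.8, -0.8, -0.3]
grip_width: 0.0003
grip_force: 0.0
```

```bash
python3 -m handwheel '[{"delta_pos":[0.01,0.01,-0.1],"twist":[0,0,0],"hand":1},{"delta_pos":[0.01,0.01,-0.2],"twist":[0,0,0],"hand":1},{"delta_pos":[0.01,0.01,-0.28],"twist":[0,0,0],"hand":1},{"delta_pos":[0.01,0.01,-0.32],"twist":[0,0,0],"hand":1},{"delta_pos":[0.01,0.01,-0.34],"twist":[0,0,0],"hand":1},{"delta_pos":[0.01,0.01,-0.34],"twist":[0,0,0],"hand":1}]'
python3 - <<'E'
from h import *
a=read_camera("scene");b=read_camera("top")
save("near.png",np.hstack([cv2.resize(a[110:260,250:430],None,fx=2.2,fy=2.2),cv2.resize(b[160:310,150:330],None,fx=2.2,fy=2.2)]))
E
```

```text
t: 2.7
eef_pos: [0.5472, 0.0469, 0.1922]
orientation: [[0.91, 0.416, 0.0], [0.416, -0.91, -0.0], [0.0, 0.0, -1.0]]
force: [-0.8, -0.2, -0.8]
grip_width: 0.0
grip_force: 0.0
```

View pics/near.png

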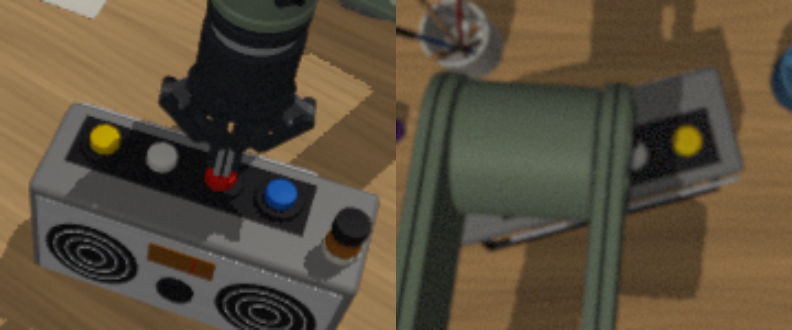

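The left half shows the shut fingertips centred over the red cap at (222,178). The linkage stands wide along the row, and it could reach the jar at the blue key, so I'll turn the hand before pressing blue. Now I'll press red.

```bash
python3 -m handwheel '[{"delta_pos":[0,0,-0.01],"twist":[0,0,0],"hand":1},{"delta_pos":[0,0,-0.02],"twist":[0,0,0],"hand":1},{"delta_pos":[0,0,-0.03],"twist":[0,0,0],"hand":1},{"delta_pos":[0,0,-0.04],"twist":[0,0,0],"hand":1},{"delta_pos":[0,0,-0.045],"twist":[0,0,0],"hand":1},{"delta_pos":[0,0,-0.045],"twist":[0,0,0],"hand":1}]'
```

```text
t: 3.55
eef_pos: [0.547, 0.0471, 0.1832]
orientation: [[0.909, 0.416, -0.0], [0.416, -0.909, 0.0], [-0.0, -0.0, -1.0]]
force: [-1.1, -0.6, 1.4]
grip_width: 0.0002
grip_force: 1.1
```

```bash
python3 -m handwheel '[{"delta_pos":[0,0,-0.005],"twist":[0,0,0],"hand":1},{"delta_pos":[0,0,-0.01],"twist":[0,0,0],"hand":1},{"delta_pos":[0,0,-0.015],"twist":[0,0,0],"hand":1},{"delta_pos":[0,0,-0.015],"twist":[0,0,0],"hand":1}]'
python3 -m handwheel '[{"delta_pos":[0,0,-0.005],"twist":[0,0,0],"hand":1},{"delta_pos":[0,0,-0.005],"twist":[0,0,0],"hand":1}]'
```

```text
t: 4.05
eef_pos: [0.5471, 0.0471, 0.1801]
orientation: [[0.909, 0.416, 0.0], [0.416, -0.909, 0.0], [0.0, -0.0, -1.0]]
force: [-1.5, 0.3, 3.6]
grip_width: 0.0
grip_force: 2.0
t: 4.3
eef_pos: [0.5471, 0.0471, 0.1791]
orientation: [[0.909, 0.416, 0.0], [0.416, -0.909, 0.0], [0.0, -0.0, -1.0]]
force: [-2.2, 1.0, 4.2]
grip_width: -0.0001
grip_force: 2.3
```

```bash
python3 -m handwheel '[{"delta_pos":[0,0,-0.004],"twist":[0,0,0],"hand":1},{"delta_pos":[0,0,-0.004],"twist":[0,0,0],"hand":1}]'
python3 -m handwheel '[{"delta_pos":[0,0,-0.004],"twist":[0,0,0],"hand":1},{"delta_pos":[0,0,-0.004],"twist":[0,0,0],"hand":1}]'
```

```text
t: 4.55
eef_pos: [0.5471, 0.0471, 0.1787]
orientation: [[0.909, 0.416, 0.0], [0.416, -0.909, 0.0], [0.0, 0.0, -1.0]]
force: [-4.3, 0.3, 7.0]
grip_width: 0.0001
grip_force: 3.4
t: 4.8
eef_pos: [0.5471, 0.0471, 0.1787]
orientation: [[0.909, 0.416, 0.0], [0.416, -0.909, -0.0], [0.0, 0.0, -1.0]]
force: [-4.5, 0.8, 9.9]
grip_width: 0.0001
grip_force: 5.1
```

The force rose past 5 N against the rigid stop with the TCP at 0.1787, so red is fully in. Next I'll release it, rise, turn the hand 80° and go over blue.

```bash
python3 -m handwheel '[{"delta_pos":[0,0,0.03],"twist":[0,0,0],"hand":1},{"delta_pos":[0,0,0.1],"twist":[0,0,0],"hand":1},{"delta_pos":[0,0,0.25],"twist":[0,0,0],"hand":1},{"delta_pos":[0,0,0.4],"twist":[0,0,0],"hand":1},{"delta_pos":[0,0,0.4],"twist":[0,0,0],"hand":1}]'
python3 -m handwheel '[{"delta_pos":[0,0.05,0],"twist":[0,0,0.2],"hand":1},{"delta_pos":[-0.02,0.1,0],"twist":[0,0,0.4],"hand":1},{"delta_pos":[-0.04,0.15,0],"twist":[0,0,0.6],"hand":1},{"delta_pos":[-0.06,0.2,0],"twist":[0,0,0.8],"hand":1},{"delta_pos":[-0.07,0.265,0],"twist":[0,0,0.89],"hand":1},{"delta_pos":[-0.07,0.265,0],"twist":[0,0,0.89],"hand":1}]'
python3 -m handwheel '[{"delta_pos":[0,0,0],"twist":[0,0,0.2],"hand":1},{"delta_pos":[0,0,0],"twist":[0,0,0.4],"hand":1},{"delta_pos":[0,0,0],"twist":[0,0,0.6],"hand":1},{"delta_pos":[0,0,0],"twist":[0,0,0.8],"hand":1},{"delta_pos":[0,0,0],"twist":[0,0,0.89],"hand":1},{"delta_pos":[0,0,0],"twist":[0,0,0.89],"hand":1},{"delta_pos":[0,0,0],"twist":[0,0,0.89],"hand":1}]'
```

```text
t: 5.42
eef_pos: [0.5492, 0.0468, 0.2607]
orientation: [[0.909, 0.416, 0.007], [0.416, -0.909, -0.001], [0.006, 0.004, -1.0]]
force: [0.7, 0.4, -1.0]
grip_width: -0.0
grip_force: 0.0
t: 6.18
eef_pos: [0.5323, 0.1005, 0.256]
orientation: [[0.428, 0.904, -0.002], [0.904, -0.428, -0.0], [-0.001, -0.002, -1.0]]
force: [-0.5, 1.0, -0.2]
grip_width: -0.0006
grip_force: 0.0
t: 7.05
eef_pos: [0.533, 0.0997, 0.2569]
orientation: [[-0.251, 0.968, -0.001], [0.968, 0.251, -0.0], [-0.0, -0.001, -1.0]]
force: [-0.6, -0.4, -0.8]
grip_width: -0.0001
grip_force: 0.0
```

Now down to 0.191 (−0.066 m is −0.33 units), then a look.

```bash
python3 -m handwheel '[{"delta_pos":[0,0,-0.1],"twist":[0,0,0],"hand":1},{"delta_pos":[0,0,-0.2],"twist":[0,0,0],"hand":1},{"delta_pos":[0,0,-0.27],"twist":[0,0,0],"hand":1},{"delta_pos":[0,0,-0.31],"twist":[0,0,0],"hand":1},{"delta_pos":[0,0,-0.33],"twist":[0,0,0],"hand":1},{"delta_pos":[0,0,-0.33],"twist":[0,0,0],"hand":1}]'
python3 - <<'E'
from h import *
a=read_camera("scene")
save("near2.png",cv2.resize(a[110:260,250:430],None,fx=3,fy=3))
E
```

```text
t: 7.8
eef_pos: [0.5333, 0.1001, 0.1916]
orientation: [[-0.253, 0.967, 0.0], [0.967, 0.253, 0.0], [-0.0, 0.0, -1.0]]
force: [0.4, -0.5, 0.7]
grip_width: 0.0002
grip_force: 0.0
```

View pics/near2.png

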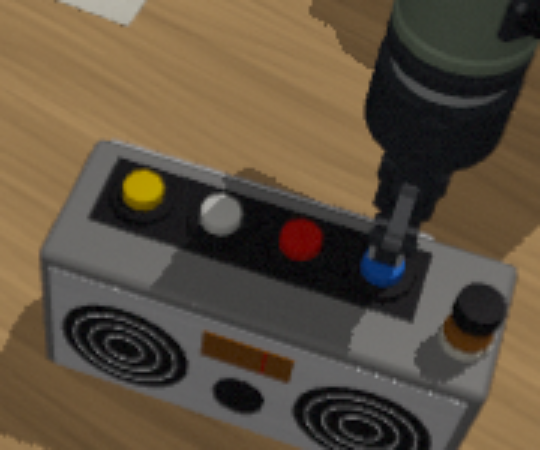

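The fingertip is over the blue cap at (383,262), red is up at (300,240), and the hand is clear of the jar at (475,315). Now I'll press blue.

```bash
python3 -m handwheel '[{"delta_pos":[0,0,-0.01],"twist":[0,0,0],"hand":1},{"delta_pos":[0,0,-0.02],"twist":[0,0,0],"hand":1},{"delta_pos":[0,0,-0.03],"twist":[0,0,0],"hand":1},{"delta_pos":[0,0,-0.04],"twist":[0,0,0],"hand":1},{"delta_pos":[0,0,-0.05],"twist":[0,0,0],"hand":1},{"delta_pos":[0,0,-0.055],"twist":[0,0,0],"hand":1},{"delta_pos":[0,0,-0.06],"twist":[0,0,0],"hand":1},{"delta_pos":[0,0,-0.06],"twist":[0,0,0],"hand":1}]'
python3 -m handwheel '[{"delta_pos":[0,0,-0.004],"twist":[0,0,0],"hand":1},{"delta_pos":[0,0,-0.004],"twist":[0,0,0],"hand":1}]'
```

```text
t: 8.85
eef_pos: [0.5331, 0.1, 0.1796]
orientation: [[-0.253, 0.967, 0.0], [0.967, 0.253, -0.0], [-0.0, 0.0, -1.0]]
force: [-2.9, -0.3, 4.3]
grip_width: 0.0004
grip_force: 2.1
t: 9.1
eef_pos: [0.5331, 0.1001, 0.1788]
orientation: [[-0.253, 0.967, 0.0], [0.967, 0.253, -0.0], [-0.0, 0.0, -1.0]]
force: [-2.0, -0.5, 5.4]
grip_width: 0.0002
grip_force: 2.5
```

```bash
python3 -m handwheel '[{"delta_pos":[0,0,-0.005],"twist":[0,0,0],"hand":1},{"delta_pos":[0,0,-0.005],"twist":[0,0,0],"hand":1}]'
```

```text
t: 9.35
eef_pos: [0.5331, 0.1001, 0.1787]
orientation: [[-0.253, 0.967, 0.0], [0.967, 0.253, -0.0], [-0.0, 0.0, -1.0]]
force: [-4.3, -0.2, 9.6]
grip_width: 0.0003
grip_force: 4.7
```

Blue is on its stop at 9.6 N. Now I'll withdraw upward and check.

```bash
python3 -m handwheel '[{"delta_pos":[0,0,0.03],"twist":[0,0,0],"hand":1},{"delta_pos":[0,0,0.1],"twist":[0,0,0],"hand":1},{"delta_pos":[0,0,0.25],"twist":[0,0,0],"hand":1},{"delta_pos":[0,0,0.4],"twist":[0,0,0],"hand":1},{"delta_pos":[0,0,0.5],"twist":[0,0,0],"hand":1},{"delta_pos":[0,0,0.5],"twist":[0,0,0],"hand":1},{"delta_pos":[0,0,0.5],"twist":[0,0,0],"hand":1},{"delta_pos":[0,0,0.5],"twist":[0,0,0],"hand":1}]'
python3 - <<'E'
from h import *
save("end.png",read_camera("scene"))
E
```

```text
t: 10.35
eef_pos: [0.5322, 0.1, 0.2759]
orientation: [[-0.253, 0.967, -0.003], [0.967, 0.253, -0.0], [0.001, -0.003, -1.0]]
force: [0.0, -0.3, -1.2]
grip_width: 0.0003
grip_force: 0.0
```

View pics/end.png

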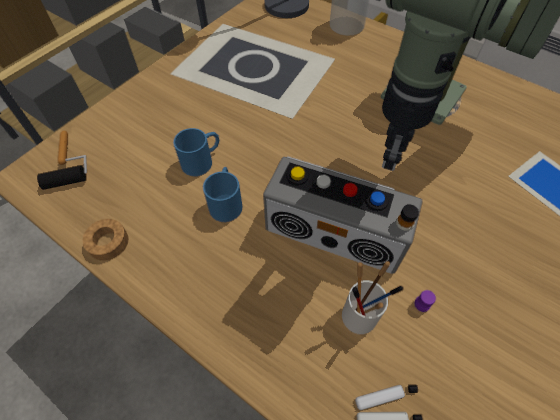

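All four keys are up (red 350,189; blue 377,198). The jar (408,215), mugs and brush pot are where they started, and the hand is clear above the radio.

```bash
python3 -c "
from plant import order
print(order.sign_off())"
```

```text
the job is handed in; nothing more can be done
None
```

I pressed the red key and then the blue key fully in (under 10 N at each reading) and let both come back up; the jar, mugs and brush pot look unmoved, the hand is clear at 0.276 m, and the job is handed in at about 10 s (no verdict was returned).

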